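# Push a spent cartridge out of its clamp block with the long drift

### The arm

A 6-joint arm with a two-finger parallel gripper is mounted at the origin on a cart in front of the work surface, level with it; the furniture and walls round the work are solid. World frame = base frame: x ahead of the robot, y to its left, z up, the work surface at z = 0. Lengths are in m, angles in rad, forces in N, time in s.
With the tool pointing down it reaches from about 0.35 to 0.775 m from the base axis. Payload 5.5 kg.
Tool frame: the origin (TCP) lies on the centre line of the jaws, within the pads' length; the fingertips stand 11 mm ahead of it and the grasp point (between the pads) lies 8 mm behind it (env.tip_reach is the distance from the TCP to the fingertips, in m); z points along the fingers, x is the direction in which the jaws open and shut, and the axes are right-handed (so a half turn about z gives the same grasp; the last joint's range is limited). The gripper opens to 85 mm and grips with 20 to 120 N. Pads are 22 mm wide; open, the fingers measure 114 mm over their backs; the gripper's body (76 mm by 85 mm) begins 54 mm behind the grasp point. The pads swing forward as they close: fully open they stand 13 mm farther back than shut.
Start: joints at [-1.29, 0.313, 0.046, 1.304, 0, 1.431], TCP at [0.235, -0.525, 0.242] pointing down, gripper open.
Joint ranges: [-2.76, 2.76], [-0.86, 1.69], [-1.03, 1.26], [-2.2, 2.34], [-1.47, 1.5], [-3.14, 3.14]. Speed limits (rad/s): [2.57, 2.57, 3.14, 3.14, 3.14, 3.14].

### API

Orientations are given as a unit quaternion [w, x, y, z].
In Python, from workcell import env gives the robot as it stands.
- The arm moves only by the tool carry_out, never from a script. Its argument "moves" is one flat list of numbers, 7 for each row, row after row: the gripper command: -1 is shut, 1 is fully open, values between are in proportion, then the shift along the tool's x, y, z in m, then the turn, a rotation vector about the tool's x, y, z in degrees. A call has exactly 5 rows; each row shifts and turns the pose as measured when the row begins, along the tool's axes as they then stand; what a row does not reach is not made up. A row lasts 1/8 s, in which the tool goes at most 62.5 mm and 10.7 degrees, less where a joint would pass 70% of its speed; a pose out of reach is approached as far as the arm can. A call is refused whole if a number of a shift passes 0.0625 or a number of a turn 10.7, either way. A call with a gripper value outside its range is refused whole. The fingers move at their own pace and stop on an object; "squeeze" is the grip in N (left out, the last holds). Time passes only in rows, so rows that do not move let the fingers close, or fill a call up. It gives the time, the measured TCP pose, the force and the opening at its end, in the units of the state.
- env.get_state(): the state, without advancing time (a new reading comes with each control period).
- env.read_camera(name): name is "scene" or "top" or "wrist"; returns the picture (400x640x3 uint8, red, green, blue); there is no depth.
- env.calibration(name): a dict with "camera_matrix" (3x3 intrinsics, pixels), "rvec" (rotation vector, rad) and "tvec" (3), from world to camera coordinates, as OpenCV has them; the wrist camera has in their place "hand_eye" (4x4, takes a point from camera to tool coordinates, whose origin is the TCP and whose axes are the tool frame's). Camera axes: x right, y down, z forward; pixel columns grow to the right and rows downward; lengths in m; the calibration is good to about 2 mm. A picture is of the moment at which its call begins: read the wrist's pose just before it. calibration takes no time and is no camera call.
- env.hand_in(): hands the job in, once; it reports no verdict.
The state is a dict: "clock": time; "joint_pos": joint angles; "qvel": joint speeds; "tau": joint torques, N m; "tcp_pos": TCP position; "orientation": TCP orientation; "wrist_force": force on the tool from outside, world axes, zero at the start; "ft_torque": the same for the moment, N m; "finger_gap": finger opening in m.
Only numpy, scipy, OpenCV 4.12 (cv2) and the standard library are available. Lean on these libraries where they do the work, as an engineer would, in place of code of your own. Each camera call takes 0.05 s, during which the arm holds its last target. There are 200 camera calls.

### The job

Take the longer of the two steel drifts out of the rack and use it to push the spent cartridge down through the bore of the push-out stand, past the sprung ball that holds it, until the cartridge comes out at the bottom and drops into the catch well. Then draw the drift out and put it back upright, all the way down in its hole in the rack. Leave the short drift in its hole and do not disturb the other things on the bench.

Things in the scene. Friction and masses are not known exactly. Their poses are not given: they have to be found in the camera images.
- stand: Fixed push-out stand: dark steel base 150 x 110 x 12 mm, back column, aluminium clamp block with a vertical through bore of 34 mm diameter (4 mm chamfer at the mouth). Origin at bench level on the bore's axis; z up, +x to the column, -x to the side with the round plunger housing; yaw varies. The block's underside is 86 mm, its top 146 mm above the bench.
- bore_mouth (a point): centre of the bore at the block's flat top, 146 mm above the bench; z up. The block is 108 mm (stand's x, from 42 mm before to 66 mm behind the bore axis) x 80 mm (y); nothing rises above its top but two 4 mm screw heads 56 mm behind the bore axis.
- ball (a point): tip of the steel ball on a spring that stands 4.5 mm into the bore from the -x side, 100 mm above the bench, in the cartridge's groove. Pushing the cartridge off it takes about 4 to 12 N, then it gives suddenly and slides on with light friction; once its top has passed the ball it falls into the well by itself. The short drift does not reach this far down.
- bore_exit (a point): centre of the bore at the block's underside, 86 mm above the bench
- well_floor (a point): centre of the floor of the catch well (a low rubber ring, 47 mm across inside, its rim 26 mm above the bench) straight below the bore, 12 mm above the bench
- cartridge: grey plastic cylinder, 32 mm diameter, 64 mm long, 0.06 to 0.13 kg, with a groove round it 16 to 31 mm above its underside. Origin at the centre of its underside, z along its axis (up). At the start it hangs in the bore, its underside about 76 mm above the bench, its flat top about 6 mm below the bore's mouth; standing in the well its underside is 12 mm above the bench.
- rack: fixed black rack block, 70 mm (x) x 160 mm (y) x 40 mm high, yaw varies; two vertical round holes, 31 mm diameter, 28 mm deep, chamfered 3 mm, 84 mm apart along its y axis. Origin at bench level under its middle.
- hole_a (a point): centre of the floor of the rack hole at the rack's +y end, 12 mm above the bench (28 mm below the rack's top)
- hole_b (a point): centre of the floor of the rack hole at the rack's -y end, 12 mm above the bench
- long_drift: the longer steel drift, upright in either rack hole, 115 mm long, 0.25 kg: from its tip a plain shaft of 26 mm diameter, 62 mm long, a collar of 42 mm diameter, 8 mm thick, a round ringed grip of 24 mm diameter, 45 mm long. Origin at the centre of its flat tip, z up along it. With the collar on the block's top the cartridge is out. Fingertips just above the collar bear on it in pushing.
- short_drift: the shorter drift, in the other hole: same shape, but the shaft is only 36 mm long (89 mm in all), so it stands 26 mm lower. Origin at the centre of its tip. To be left alone.
- tape: paper tape roll, 68 mm diameter, 19 mm high, origin at its underside; bystander
- vial: amber vial with black cap, 24 mm diameter, 72 mm high, origin at its underside; bystander
- beaker: clear beaker, 64 mm diameter, 82 mm high, origin at its underside; bystander
- timer: flat white timer, 58 x 58 x 18 mm, origin at its underside; bystander
- media: clear bottle with screw cap, 56 mm diameter, 104 mm high, origin at its underside; bystander. To its left stands a fixed brown instrument, 285 mm high, 0.53 to 0.77 m ahead of the robot and 0.05 to 0.17 m to the left, between stand and rack: pass in front of it. A shelf overhangs the bench further right, beyond the rack.
Things that resemble listed ones, but are neither listed nor needed, are in the scene too. What is shaped like the long_drift but green or red is not meant.

How it is judged:
By the outcome, as a careful person would: the job done as asked, in the order asked, and still so for the second after the job is handed in, with the robot touching nothing.
It also fails if it takes over 62 s, if anything falls off the work surface, if the arm or the gripper's body presses on something with over 40 N, if the wrist force passes 120 N, or if a joint passes its speed limit or range.

## Working session

There is one attempt and no reset: what is moved stays moved. The work goes in short steps, Python scripts to look and compute and a tool call to move; the robot and the scene stay as the last step left them, time stands still between calls to the robot, and variables do not carry over. Pictures are saved under pics/ and viewed, about 8 in all and at most 12, crops included, and the job is handed in when it is done.

Besides the shell and the picture viewer there is one more tool, called after "Request:" as name(argument=value, ...), one argument or row to a line, values as JSON. carry_out: Moves the arm, as the interface text tells. Its arguments: {"type":"object","properties":{"moves":{"type":"array"},"squeeze":{"type":"number"}},"required":["moves"]}

```bash
ls; mkdir -p pics; python3 - <<'E'
from workcell import env
import cv2,numpy as np
print(env.get_state())
for n in("scene","top"):
    cv2.imwrite(f"pics/{n}0.png",env.read_camera(n)[...,::-1]); c=env.calibration(n)
    R=cv2.Rodrigues(np.array(c["rvec"],float))[0];print(n,c["camera_matrix"],"pos",-R.T@np.array(c["tvec"]).ravel())
print(env.calibration("wrist"))
E
```

```text
pics
{'clock': 0.0, 'joint_pos': array([-1.28959511e+00,  3.14002802e-01,  4.49877925e-02,  1.30359381e+00,
        3.74189804e-06,  1.43120768e+00]), 'qvel': array([-1.69296332e-03,  7.58727290e-05, -1.17799501e-04, -5.21392543e-04,
       -1.80604042e-03,  2.61262900e-04]), 'tau': array([-4.72366410e-04, -4.80625570e+01,  2.98532438e+01,  1.91379263e-02,
       -1.60643826e-04, -3.64218948e-06]), 'tcp_pos': array([ 0.23473939, -0.52437194,  0.24141109]), 'orientation': array([-5.95285134e-04,  8.39190197e-01, -5.43837284e-01, -6.83317254e-04]), 'wrist_force': array([-1.00415873, -0.50212491,  0.22037789]), 'ft_torque': array([-0.04873282,  0.06383414,  0.01992317]), 'finger_gap': 0.08542872390008192}
scene [[437.18469401   0.         314.82864144]
 [  0.         437.18469401 202.05118439]
 [  0.           0.           1.        ]] pos [-0.3662065  -1.0500828   1.17042054]
top [[414.40962976   0.         319.94328496]
 [  0.         414.40962976 205.04405409]
 [  0.           0.           1.        ]] pos [0.2319306  0.0696169  1.44998987]
{'camera_matrix': array([[342.64586431,   0.        , 311.88815138],
       [  0.        , 342.64586431, 198.60072587],
       [  0.        ,   0.        ,   1.        ]]), 'hand_eye': array([[ 9.99999659e-01,  2.88449949e-04, -7.74028858e-04,
         1.22365950e-03],
       [-4.65065784e-05,  9.55222097e-01,  2.95889747e-01,
        -7.55982402e-02],
       [ 8.24718852e-04, -2.95889610e-01,  9.55221785e-01,
        -1.31487849e-01],
       [ 0.00000000e+00,  0.00000000e+00,  0.00000000e+00,
         1.00000000e+00]])}
```

View pics/scene0.png

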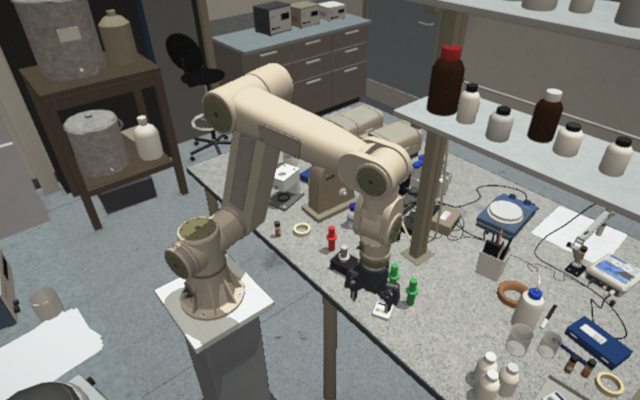

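View pics/top0.png

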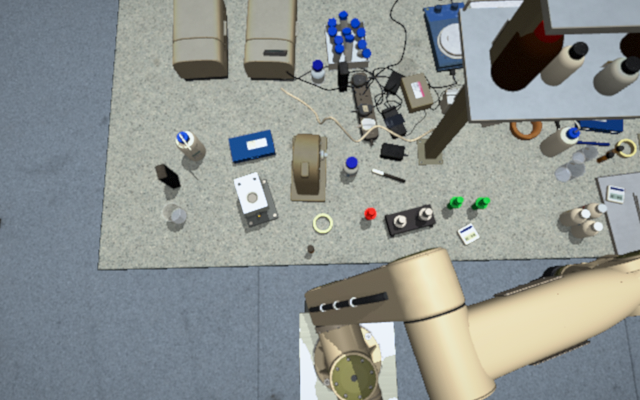

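The scene view shows the arm over the rack. The top view shows the rack at about (411,220) with two steel drifts at (400,222) and (426,213). Red (370,214) and green (456,202; 481,203) look-alikes stand outside it. The stand is at about (254,198). Next I'll enlarge both.

```bash
cat > h.py <<'E'
from workcell import env
import cv2,numpy as np
from scipy.spatial.transform import Rotation as Ro
def cam(n,st=None):
    c=env.calibration(n);K=np.array(c["camera_matrix"])
    if n=="wrist":
        q=st["orientation"];T=np.eye(4);T[:3,:3]=Ro.from_quat(q,scalar_first=True).as_matrix();T[:3,3]=st["tcp_pos"]
        M=T@np.array(c["hand_eye"]);return K,M[:3,:3],M[:3,3]
    R=cv2.Rodrigues(np.array(c["rvec"],float))[0];return K,R.T,-R.T@np.array(c["tvec"]).ravel()
def ray(C,u,v,z):
    K,R,p=C;d=R@np.linalg.inv(K)@[u,v,1];return p+d*(z-p[2])/d[2]
def proj(C,P):
    K,R,p=C;q=K@(R.T@(np.array(P)-p));return q[:2]/q[2]
E
python3 - <<'E'
from h import *
im=cv2.imread("pics/top0.png")
a=cv2.resize(im[190:250,355:455],None,fx=7.5,fy=7.5,interpolation=cv2.INTER_CUBIC)[:300*2]
b=cv2.resize(im[165:235,220:290],None,fx=4,fy=4,interpolation=cv2.INTER_CUBIC)
a=cv2.resize(im[195:245,360:500],None,fx=5.6,fy=5.6,interpolation=cv2.INTER_CUBIC)
o=np.zeros((a.shape[0]+b.shape[0],800,3),np.uint8);o[:a.shape[0],:a.shape[1]]=a;o[a.shape[0]:,:b.shape[1]]=b
cv2.imwrite("pics/crop1.png",o);print(o.shape)
C=cam("top")
for n,u,v,z in[("d400",400,222,.1),("d426",426,213,.1),("rack",411,220,.04),("bore",254,205,.146),("red",370,214,.1),("g",456,202,.1)]:print(n,ray(C,u,v,z).round(3))
E
```

```text
(560, 800, 3)
d400 [ 0.436 -0.186  0.1  ]
d426 [ 0.463 -0.274  0.1  ]
rack [ 0.451 -0.236  0.04 ]
bore [0.496 0.287 0.146]
red [ 0.465 -0.089  0.1  ]
g [ 0.498 -0.376  0.1  ]
```

View pics/crop1.png

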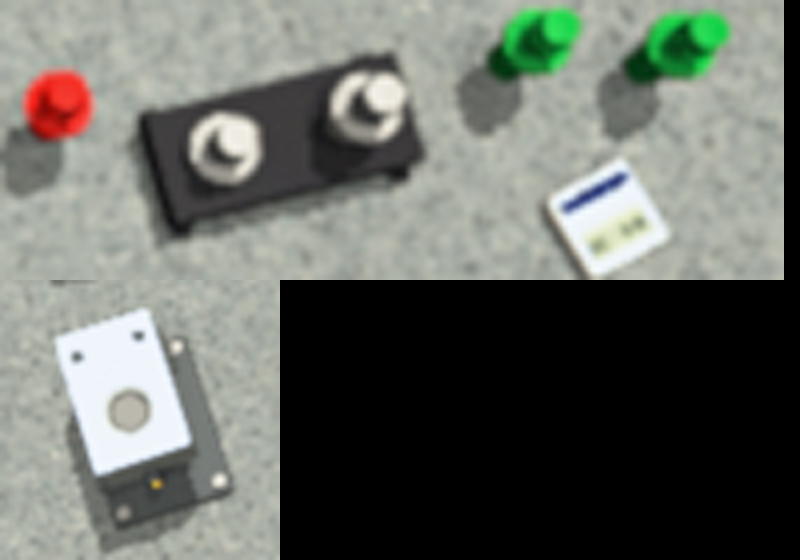

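The crop shows both steel drifts in the rack. The left one has its collar at crop (225,149) and grip top at (237,138). The right one has its collar at (368,106), grip top at (388,97) and a longer shadow and more parallax, so it looks like the long one. I'll check this against the heights and compute the positions.

```bash
python3 - <<'E'
from h import *
C=cam("top")
f=lambda u,v:((u+.5)/5.6+360-.5,(v+.5)/5.6+195-.5)
for n,c,t in[("L",(225,149),(237,138)),("R",(368,106),(388,97))]:
    for zc,zt in((.082,.127),(.056,.101)):
        print(n,zc,ray(C,*f(*c),zc).round(4),ray(C,*f(*t),zt).round(4))
cs=np.array([ray(C,*f(u,v),.04) for u,v in[(145,117),(391,60),(420,160),(180,222)]]);print(cs.round(3),cs.mean(0).round(4))
im=cv2.imread("pics/top0.png")
g=lambda u,v:((u+.5)/4+220-.5,(v-280+.5)/4+165-.5)
print("bore",ray(C,*g(129,411),.146).round(4))
c4=np.array([ray(C,*g(u,v),.146) for u,v in[(56,340),(150,309),(190,443),(101,476)]]);print(c4.round(3),c4.mean(0).round(4))
# bore by circle fit on local mask
h=cv2.cvtColor(im,cv2.COLOR_BGR2GRAY);m=(h[258-60-8:218,238:270]<215).astype(np.uint8)
n,l,s,ce=cv2.connectedComponentsWithStats(m)
for i in range(1,n):print(s[i],ce[i]+[238,190],ray(C,*(ce[i]+[238,190]),.146).round(4))
E
```

```text
L 0.082 [ 0.441 -0.189  0.082] [ 0.4403 -0.1878  0.127 ]
L 0.056 [ 0.4449 -0.1939  0.056 ] [ 0.4444 -0.1928  0.101 ]
R 0.082 [ 0.4647 -0.2758  0.082 ] [ 0.462  -0.2763  0.127 ]
R 0.056 [ 0.4691 -0.2823  0.056 ] [ 0.4665 -0.2831  0.101 ]
[[ 0.469 -0.149  0.04 ]
 [ 0.5   -0.303  0.04 ]
 [ 0.437 -0.316  0.04 ]
 [ 0.403 -0.167  0.04 ]] [ 0.4523 -0.2335  0.04  ]
bore [0.5212 0.2942 0.146 ]
[[0.582 0.354 0.146]
 [0.606 0.278 0.146]
 [0.494 0.245 0.146]
 [0.469 0.316 0.146]] [0.5375 0.2982 0.146 ]
[  0   0  32  28 383] [256.10704961 208.75979112] [0.4835 0.2803 0.146 ]
[  9   2  11  11 101] [251.92079208 197.07920792] [0.5222 0.2941 0.146 ]
```

The right-hand drift is the long one: taking right=long and left=short gives collars 84.5 mm apart, while the opposite gives 97 mm and the true spacing is 84. It stands at about (0.4635,-0.276). The bore is at (0.522,0.294), consistent with the block corners, and the stand's yaw is about 17.5°. I'll plan a hover over the drift.

```bash
cat >> h.py <<'E'
def plan(pos,yaw,n,grip=1):
    """n rows to pos/yaw(deg of tool x), tool down; prints tool-axis rows"""
    st=env.get_state();p=st["tcp_pos"].copy();R=Ro.from_quat(st["orientation"],scalar_first=True)
    X=np.array([np.cos(np.radians(yaw)),np.sin(np.radians(yaw)),0]);T=Ro.from_matrix(np.c_[X,np.cross([0,0,-1],X),[0,0,-1]])
    print("t",round(st["clock"],3),"p",p.round(4),"err",(np.array(pos)-p).round(4),"F",st["wrist_force"].round(1),"gap",round(st["finger_gap"],4))
    for i in range(n):
        s=R.inv().apply((np.array(pos)-p)/(n-i));r=(R.inv()*T).as_rotvec(degrees=True)/(n-i)
        print([grip]+s.round(4).tolist()+r.round(2).tolist());p=p+R.apply(s);R=R*Ro.from_rotvec(r,degrees=True)
E
python3 -c "
from h import *
print(env.tip_reach)
plan([.4635,-.276,.24],12.6,10)"
```

```text
0.011
t 0.1 p [ 0.2348 -0.5244  0.2415] err [ 0.2287  0.2484 -0.0015] F [-0.1  0.5  0.1] gap 0.0852
[1, -0.0133, -0.031, 0.0002, -0.01, 0.01, -7.85]
[1, -0.009, -0.0326, 0.0002, -0.01, 0.01, -7.85]
[1, -0.0044, -0.0335, 0.0002, -0.01, 0.01, -7.85]
[1, 0.0002, -0.0338, 0.0002, -0.01, 0.01, -7.85]
[1, 0.0048, -0.0334, 0.0002, -0.01, 0.01, -7.85]
[1, 0.0093, -0.0325, 0.0002, -0.01, 0.01, -7.85]
[1, 0.0137, -0.0309, 0.0002, -0.01, 0.01, -7.85]
[1, 0.0177, -0.0287, 0.0002, -0.01, 0.01, -7.85]
[1, 0.0215, -0.026, 0.0002, -0.01, 0.01, -7.85]
[1, 0.0249, -0.0229, 0.0002, -0.01, 0.01, -7.85]
```

Request:
carry_out(
  moves=[1, -0.013, -0.031, 0, 0, 0, -7.85, 1, -0.009, -0.0325, 0, 0, 0, -7.85, 1, -0.0045, -0.0335, 0, 0, 0, -7.85, 1, 0, -0.034, 0, 0, 0, -7.85, 1, 0.005, -0.0335, 0, 0, 0, -7.85],
)

```text
clock: 0.72
tcp_pos: [0.3493, -0.3968, 0.2386]
orientation: [-0.003, 0.975, -0.222, -0.002]
wrist_force: [0.3, -0.4, -0.6]
finger_gap: 0.0851
```

Request:
carry_out(
  moves=[1, 0.0095, -0.0325, 0, 0, 0, -7.85, 1, 0.0135, -0.031, 0, 0, 0, -7.85, 1, 0.0175, -0.0285, 0, 0, 0, -7.85, 1, 0.0215, -0.026, 0, 0, 0, -7.85, 1, 0.025, -0.023, 0, 0, 0, -7.85],
)

```text
clock: 1.35
tcp_pos: [0.4627, -0.264, 0.237]
orientation: [-0.005, 0.992, 0.13, -0.002]
wrist_force: [0.1, -1.0, -0.2]
finger_gap: 0.0854
```

```bash
python3 -c "
from h import *
plan([.4635,-.276,.24],12.6,2)
st=env.get_state();print(st['joint_pos'].round(2));im=env.read_camera('wrist')[...,::-1];cv2.imwrite('pics/w1.png',im)
C=cam('wrist',st)
for P in [(.4635,-.276,.127),(.4635,-.276,.082),(.445,-.1935,.101),(.445,-.1935,.056)]:print(proj(C,P).round(1))
"
```

```text
t 1.35 p [ 0.4627 -0.264   0.237 ] err [ 0.0008 -0.012   0.003 ] F [ 0.1 -1.  -0.2] gap 0.0854
[1, -0.0012, 0.0059, -0.0016, -0.3, 0.1, 1.14]
[1, -0.001, 0.0059, -0.0015, -0.3, 0.1, 1.14]
[-0.67  0.24 -0.06  1.28  0.    0.64]
[309.  214.9]
[309.6 197.9]
[313.5  97.1]
[313.5  97. ]
```

View pics/w1.png

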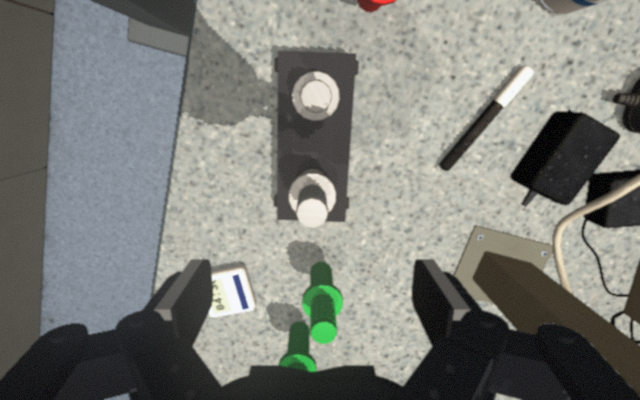

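The wrist view shows the short drift's top at (317,96), and the long drift's top at about (312,213) with its collar at about (313,191). Both are within a few pixels of the prediction. I'll settle above the drift and measure once more by contour.

Request:
carry_out(
  moves=[1, -0.001, 0.006, -0.0015, -0.3, 0.1, 1.1, 1, -0.001, 0.006, -0.0015, -0.3, 0.1, 1.1, 1, 0, 0, 0, 0, 0, 0, 1, 0, 0, 0, 0, 0, 0, 1, 0, 0, 0, 0, 0, 0],
)

```text
clock: 2.02
tcp_pos: [0.4645, -0.2753, 0.2392]
orientation: [-0.001, 0.994, 0.111, 0.0]
wrist_force: [-0.1, 0.6, -0.3]
finger_gap: 0.0853
```

```bash
python3 -c "
from h import *
plan([.4635,-.276,.24],12.6,1)
st=env.get_state();im=env.read_camera('wrist')[...,::-1].copy();cv2.imwrite('pics/w2.png',im)
C=cam('wrist',st)
for P in [(.4635,-.276,.127),(.4635,-.276,.082),(.445,-.1935,.101),(.445,-.1935,.056)]:print(proj(C,P).round(1))
cv2.imwrite('pics/w2c.png',cv2.resize(im[20:260,240:400],None,fx=2.5,fy=2.5,interpolation=cv2.INTER_CUBIC))
"
```

```text
t 2.025 p [ 0.4645 -0.2753  0.2392] err [-0.001  -0.0007  0.0008] F [-0.1  0.6 -0.3] gap 0.0853
[1, -0.0011, 0.0004, -0.0008, -0.1, -0.04, 0.11]
[309.9 198.2]
[310.2 183.1]
[310.1  79.4]
[310.3  81.4]
```

View pics/w2c.png

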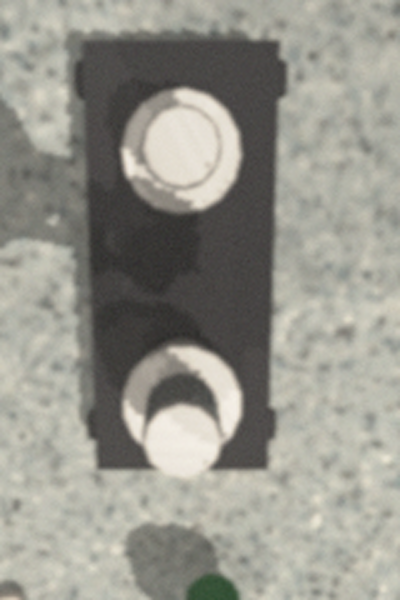

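The crop shows the long drift's top at crop (183,440) with its collar at (182,402), and the short one's top at (182,146) with its collar at (181,151). The long one's strong parallax confirms which is which.

```bash
python3 -c "
from h import *
st=env.get_state();C=cam('wrist',st)
for u,v,z in[(183,440,.127),(182,402,.082),(182,146,.101),(181,151,.056)]:print(ray(C,u/2.5+239.7,v/2.5+19.7,z).round(4))
plan([.465,-.2745,.160],12.6,2)
"
```

```text
[ 0.4652 -0.2735  0.127 ]
[ 0.465  -0.2732  0.082 ]
[ 0.4466 -0.1922  0.101 ]
[ 0.4463 -0.192   0.056 ]
t 2.075 p [ 0.4645 -0.2753  0.2392] err [ 0.0005  0.0008 -0.0792] F [ 0.7  0.6 -0.6] gap 0.0852
[1, 0.0003, -0.0003, 0.0396, -0.05, -0.02, 0.06]
[1, 0.0003, -0.0003, 0.0396, -0.05, -0.02, 0.06]
```

Request:
carry_out(
  moves=[1, 0, -0.0015, 0.04, 0, 0, 0, 1, 0, 0, 0.04, 0, 0, 0, 1, 0, 0, 0.035, 0, 0, 0, 1, 0, 0, 0.02, 0, 0, 0, 1, 0, 0, 0, 0, 0, 0],
)

```text
clock: 2.7
tcp_pos: [0.4647, -0.2747, 0.1017]
orientation: [0.0, 0.994, 0.11, 0.001]
wrist_force: [0.2, 0.6, -0.3]
finger_gap: 0.0851
```

```bash
python3 -c "
from h import *
plan([.465,-.274,.096],12.6,1)"
```

```text
t 2.7 p [ 0.4647 -0.2747  0.1017] err [ 0.0003  0.0007 -0.0057] F [ 0.2  0.6 -0.3] gap 0.0851
[1, 0.0005, -0.0006, 0.0057, 0.04, -0.16, 0.04]
```

Request:
carry_out(
  moves=[0, 0, -0.0006, 0.0055, 0, 0, 0, -0.3, 0, 0, 0, 0, 0, 0, -1, 0, 0, 0, 0, 0, 0, -1, 0, 0, 0, 0, 0, 0, -1, 0, 0, 0, 0, 0, 0],
  squeeze=60,
)

```text
clock: 3.32
tcp_pos: [0.4661, -0.2754, 0.0991]
orientation: [0.002, 0.994, 0.11, 0.003]
wrist_force: [-0.6, 0.1, -2.8]
finger_gap: 0.0227
```

Request:
carry_out(
  moves=[-1, 0, 0, 0, 0, 0, 0, -1, 0, 0, 0, 0, 0, 0, -1, 0, 0, -0.01, 0, 0, 0, -1, 0, 0, -0.02, 0, 0, 0, -1, 0, 0, -0.02, 0, 0, 0],
)

```text
clock: 3.95
tcp_pos: [0.4643, -0.274, 0.1493]
orientation: [0.0, 0.994, 0.11, 0.001]
wrist_force: [1.1, -0.2, -3.1]
finger_gap: 0.0225
```

```bash
python3 -c "
from h import *
plan([.42,-.10,.27],12.6,5,-1)
st=env.get_state();im=env.read_camera('wrist')[...,::-1].copy();cv2.imwrite('pics/w3.png',im)"
```

```text
t 3.95 p [ 0.4643 -0.274   0.1493] err [-0.0443  0.174   0.1207] F [ 1.1 -0.2 -3.1] gap 0.0225
[-1, -0.001, -0.0359, -0.0242, 0.01, -0.03, 0.01]
[-1, -0.001, -0.0359, -0.0242, 0.01, -0.03, 0.01]
[-1, -0.001, -0.0359, -0.0242, 0.01, -0.03, 0.01]
[-1, -0.001, -0.0359, -0.0242, 0.01, -0.03, 0.01]
[-1, -0.001, -0.0359, -0.0241, 0.01, -0.03, 0.01]
```

View pics/w3.png

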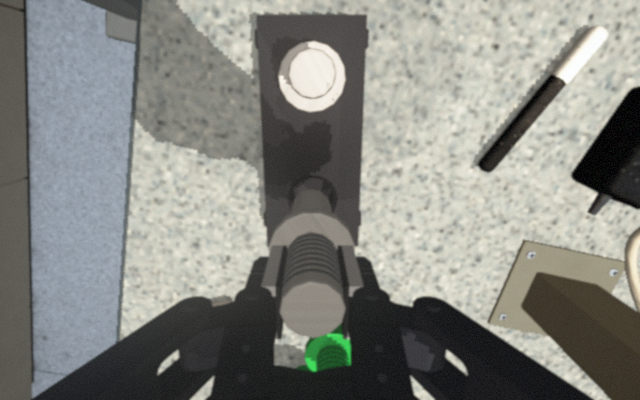

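The drift is held straight in the jaws. Its grip top is at (313,305), the collar is just ahead of the fingertips, and the rack hole below is empty. The short drift is still in its hole at (312,72). I'll lift, then carry in front of the instrument.

Request:
carry_out(
  moves=[-1, 0, 0, -0.035, 0, 0, 0, -1, 0, 0, -0.045, 0, 0, 0, -1, 0, 0, -0.04, 0, 0, 0, -1, -0.003, -0.025, 0, 0, 0, 0, -1, -0.003, -0.045, 0, 0, 0, 0],
)

```text
clock: 4.62
tcp_pos: [0.4444, -0.209, 0.2767]
orientation: [0.003, 0.994, 0.108, 0.004]
wrist_force: [-1.3, -0.2, -3.2]
finger_gap: 0.0228
```

Request:
carry_out(
  moves=[-1, -0.003, -0.048, 0, 0, 0, 0, -1, -0.003, -0.048, 0, 0, 0, 0, -1, -0.002, -0.048, 0, 0, 0, 0, -1, 0.008, -0.048, 0, 0, 0, 0, -1, 0.011, -0.049, 0, 0, 0, 0],
)

```text
clock: 5.25
tcp_pos: [0.4011, 0.0346, 0.2763]
orientation: [0.004, 0.994, 0.106, 0.007]
wrist_force: [0.3, -0.3, -3.1]
finger_gap: 0.0228
```

```bash
python3 -c "
from h import *
plan([.40,.17,.27],12.6,3,-1)
print(env.get_state()['joint_pos'].round(2))"
```

```text
t 5.25 p [0.4011 0.0346 0.2763] err [-0.0011  0.1354 -0.0063] F [ 0.3 -0.3 -3.1] gap 0.0228
[-1, 0.0091, -0.0442, 0.0018, 0.16, -0.24, -0.15]
[-1, 0.0093, -0.0442, 0.0019, 0.16, -0.24, -0.15]
[-1, 0.0094, -0.0441, 0.002, 0.16, -0.24, -0.15]
[-0.11 -0.04 -0.29  1.31 -0.    1.25]
```

Request:
carry_out(
  moves=[-1, 0.009, -0.044, 0.002, 0.2, -0.2, -0.1, -1, 0.0095, -0.044, 0.002, 0.2, -0.2, -0.1, -1, 0.0095, -0.044, 0.002, 0.2, -0.2, -0.1, -1, 0.048, -0.038, 0, 0, 0, 0, -1, 0, 0, 0, 0, 0, 0],
)

```text
clock: 5.88
tcp_pos: [0.4383, 0.2261, 0.2706]
orientation: [-0.001, 0.994, 0.111, 0.002]
wrist_force: [-0.9, -1.2, -2.9]
finger_gap: 0.0228
```

Request:
carry_out(
  moves=[-1, 0, 0, 0, 0, 0, 0, -1, 0, 0, 0, 0, 0, 0, -1, 0, 0, 0, 0, 0, 0, -1, 0, 0, 0, 0, 0, 0, -1, 0, 0, 0, 0, 0, 0],
)

```text
clock: 6.5
tcp_pos: [0.4369, 0.2236, 0.2714]
orientation: [-0.001, 0.994, 0.11, 0.003]
wrist_force: [0.1, -0.7, -2.3]
finger_gap: 0.0227
```

```bash
python3 -c "
from h import *
plan([.522,.294,.27],12.6,3,-1)
st=env.get_state();im=env.read_camera('wrist')[...,::-1].copy();cv2.imwrite('pics/w4.png',im)
print(proj(cam('wrist',st),(.522,.294,.146)))"
```

```text
t 6.5 p [0.4369 0.2236 0.2714] err [ 0.0851  0.0704 -0.0014] F [ 0.1 -0.7 -2.3] gap 0.0227
[-1, 0.0328, -0.0167, 0.0007, -0.02, -0.1, 0.01]
[-1, 0.0328, -0.0167, 0.0006, -0.02, -0.1, 0.01]
[-1, 0.0328, -0.0167, 0.0005, -0.02, -0.1, 0.01]
[443.82403507 127.34581608]
```

View pics/w4.png

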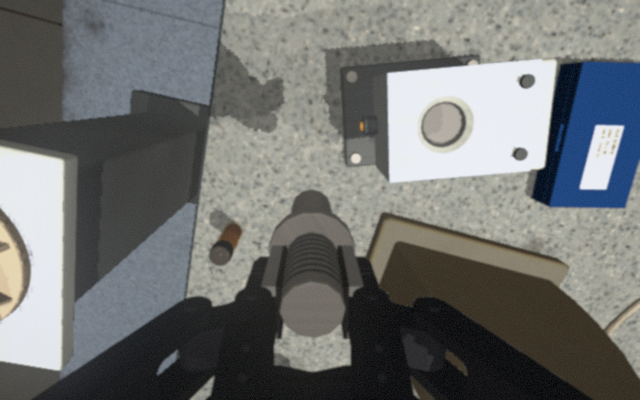

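The view shows the bore's chamfer ring centred at about (445.5,124), where I predicted (444,127). The held drift has its grip top at (313,307) and its tip end at about (312,192). I'll fit the bore and check the drift's offset in the hand.

```bash
python3 -c "
from h import *
st=env.get_state();C=cam('wrist',st);im=cv2.imread('pics/w4.png')
b=cv2.cvtColor(im,cv2.COLOR_BGR2HSV)[85:165,405:485]
g=im[85:165,405:485].min(2)
for th in (225,215,200):
    n,l,s,ce=cv2.connectedComponentsWithStats((g<th).astype(np.uint8))
    for i in range(1,n):
        if s[i][4]>300:
            c=cv2.findContours((l==i).astype(np.uint8),0,1)[0][0];e=cv2.fitEllipse(c);p=np.array(e[0])+[405,85];print(th,s[i],e[1],p,ray(C,*p,.146).round(4),ray(C,*p,.14).round(4))
R=Ro.from_quat(st['orientation'],scalar_first=True)
P=lambda *a:proj(C,st['tcp_pos']+R.apply(a)).round(1)
print('top',P(0,0,-.028),'w',P(.012,0,-.028),P(-.012,0,-.028),P(0,.012,-.028),'tipfar',P(0,0,.087),P(0,-.013,.087),P(.013,0,.087),'collar',P(0,-.021,.017),P(.021,0,.017),P(-.021,0,.017))
"
```

```text
225 [  13   11   57   58 2522] (52.67329025268555, 59.04736328125) [445.45064545 124.33892822] [0.5225 0.2964 0.146 ] [0.5249 0.2964 0.14  ]
215 [  14   12   55   56 2384] (51.210960388183594, 57.370338439941406) [445.58605957 124.48293686] [0.5226 0.2963 0.146 ] [0.525  0.2963 0.14  ]
200 [  15   15   53   52 2152] (49.113433837890625, 54.00982666015625) [446.18494415 124.45161819] [0.523  0.2964 0.146 ] [0.5254 0.2964 0.14  ]
top [311.  313.4] w [345.1 313.5] [277.  313.4] [311.  341.8] tipfar [311.5 208.4] [311.5 189.8] [330.8 208.4] collar [311.3 214.1] [355.2 255.5] [267.4 255.5]
```

Both sources put the bore at about (0.522,0.295). I'll move over it and start down.

Request:
carry_out(
  moves=[-1, 0.033, -0.017, 0, 0, 0, 0, -1, 0.033, -0.017, 0, 0, 0, 0, -1, 0.033, -0.0175, 0, 0, 0, 0, -1, 0, 0, 0, 0, 0, 0, -1, 0, 0, 0, 0, 0, 0],
)

```text
clock: 7.18
tcp_pos: [0.524, 0.2964, 0.2718]
orientation: [-0.001, 0.994, 0.109, 0.002]
wrist_force: [0.0, -1.0, -1.9]
finger_gap: 0.0226
```

```bash
python3 -c "
from h import *
plan([.522,.295,.24],12.6,2,-1)"
```

```text
t 7.175 p [0.524  0.2964 0.2718] err [-0.002  -0.0014 -0.0318] F [ 0.  -1.  -1.9] gap 0.0226
[-1, -0.0012, 0.0005, 0.0159, -0.02, -0.14, -0.03]
[-1, -0.0012, 0.0004, 0.0159, -0.02, -0.14, -0.03]
```

Request:
carry_out(
  moves=[-1, -0.0015, 0.0005, 0.015, 0, -0.1, 0, -1, -0.001, 0.0005, 0.012, 0, -0.1, 0, -1, 0, 0, 0.005, 0, 0, 0, -1, 0, 0, 0.005, 0, 0, 0, -1, 0, 0, 0.004, 0, 0, 0],
)

```text
clock: 7.8
tcp_pos: [0.5196, 0.2931, 0.2285]
orientation: [-0.0, 0.994, 0.109, 0.0]
wrist_force: [0.8, 1.2, -2.4]
finger_gap: 0.023
```

```bash
python3 -c "
from h import *
plan([.522,.295,.19],12.6,5,-1)"
```

```text
t 7.8 p [0.5196 0.2931 0.2285] err [ 0.0024  0.0019 -0.0385] F [ 0.8  1.2 -2.4] gap 0.023
[-1, 0.0005, -0.0003, 0.0077, -0.0, -0.0, -0.03]
[-1, 0.0005, -0.0003, 0.0077, -0.0, -0.0, -0.03]
[-1, 0.0005, -0.0003, 0.0077, -0.0, -0.0, -0.03]
[-1, 0.0005, -0.0003, 0.0077, -0.0, -0.0, -0.03]
[-1, 0.0005, -0.0003, 0.0077, -0.0, -0.0, -0.03]
```

Request:
carry_out(
  moves=[-1, 0.001, -0.0005, 0.005, 0, 0, 0, -1, 0.0005, -0.0003, 0.006, 0, 0, 0, -1, 0.0005, 0, 0.006, 0, 0, 0, -1, 0, 0, 0.006, 0, 0, 0, -1, 0, 0, 0.006, 0, 0, 0],
)

```text
clock: 8.43
tcp_pos: [0.5216, 0.2941, 0.2002]
orientation: [-0.0, 0.994, 0.109, 0.001]
wrist_force: [-2.8, -0.9, 2.7]
finger_gap: 0.0227
```

```bash
python3 -c "
from h import *
plan([.522,.295,.175],12.6,5,-1)"
```

```text
t 8.425 p [0.5216 0.2941 0.2002] err [ 0.0004  0.0009 -0.0252] F [-2.8 -0.9  2.7] gap 0.0227
[-1, 0.0001, -0.0002, 0.005, -0.0, -0.03, -0.03]
[-1, 0.0001, -0.0002, 0.005, -0.0, -0.03, -0.03]
[-1, 0.0001, -0.0002, 0.005, -0.0, -0.03, -0.03]
[-1, 0.0001, -0.0002, 0.005, -0.0, -0.03, -0.03]
[-1, 0.0001, -0.0002, 0.005, -0.0, -0.03, -0.03]
```

Request:
carry_out(
  moves=[-1, 0, 0, 0.005, 0, 0, 0, -1, 0, 0, 0.005, 0, 0, 0, -1, 0, 0, 0.005, 0, 0, 0, -1, 0, 0, 0.005, 0, 0, 0, -1, 0, 0, 0.003, 0, 0, 0],
)

```text
clock: 9.05
tcp_pos: [0.5229, 0.2949, 0.1743]
orientation: [-0.001, 0.994, 0.109, 0.002]
wrist_force: [0.3, -0.3, -2.8]
finger_gap: 0.0225
```

```bash
python3 -c "
from h import *
plan([.522,.295,.172],12.6,1,-1)
cv2.imwrite('pics/s5.png',env.read_camera('scene')[...,::-1])
im=cv2.imread('pics/s5.png')
C=cam('scene');print([proj(C,(.522,.295,z)).round() for z in(.012,.076,.146)])
"
```

```text
t 9.05 p [0.5229 0.2949 0.1743] err [-0.0009  0.0001 -0.0023] F [ 0.3 -0.3 -2.8] gap 0.0225
[-1, -0.0009, -0.0003, 0.0023, -0.05, -0.23, -0.13]
[array([284., 198.]), array([283., 187.]), array([282., 173.])]
```

Request:
carry_out(
  moves=[-1, -0.0005, 0, 0.003, 0, 0, 0, -1, 0, 0, 0.001, 0, 0, 0, -1, 0, 0, 0, 0, 0, 0, -1, 0, 0, 0, 0, 0, 0, -1, 0, 0, 0, 0, 0, 0],
)

```text
clock: 9.72
tcp_pos: [0.5227, 0.2949, 0.171]
orientation: [-0.001, 0.994, 0.109, 0.003]
wrist_force: [1.5, 0.2, -0.7]
finger_gap: 0.0227
```

```bash
python3 -c "
from h import *
plan([.522,.295,.172],12.6,1,-1)
im=env.read_camera('scene')[...,::-1].copy();t=env.read_camera('top')[...,::-1].copy()
o=np.hstack([cv2.resize(im[140:240,245:345],(400,400),interpolation=2),cv2.resize(t[150:250,210:310],(400,400),interpolation=2)]);cv2.imwrite('pics/s6.png',o)
"
```

```text
t 9.725 p [0.5227 0.2949 0.171 ] err [-0.0007  0.0001  0.001 ] F [ 1.5  0.2 -0.7] gap 0.0227
[-1, -0.0007, -0.0003, -0.001, -0.06, -0.32, -0.13]
```

View pics/s6.png

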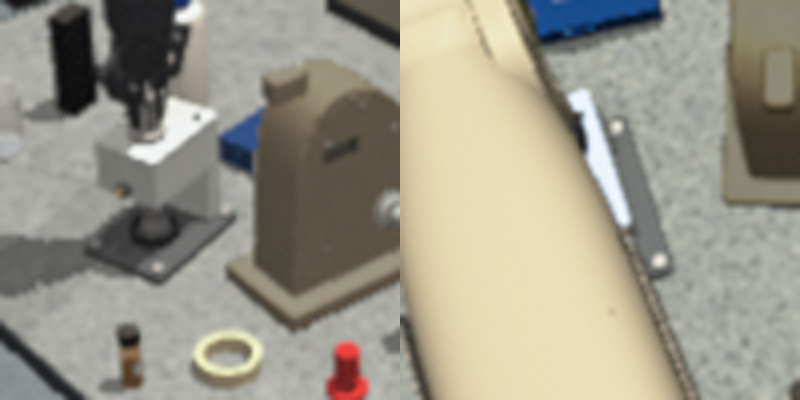

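Crop: the collar rests on the block top, and the dark cylinder stands in the well ring at (155,222) under the block. The force spiked and then dropped back to the drift's weight. So the cartridge is out, and I'll draw the drift out.

Request:
carry_out(
  moves=[-1, -0.0005, 0, -0.01, 0, 0, 0, -1, 0, 0, -0.03, 0, 0, 0, -1, 0, 0, -0.035, 0, 0, 0, -1, 0, 0, -0.035, 0, 0, 0, -1, 0, 0, 0, 0, 0, 0],
)

```text
clock: 10.45
tcp_pos: [0.5199, 0.2942, 0.2843]
orientation: [-0.001, 0.994, 0.109, 0.0]
wrist_force: [0.7, 0.8, -2.8]
finger_gap: 0.0227
```

```bash
python3 -c "
from h import *
plan([.40,.17,.275],12.6,4,-1)
cv2.imwrite('pics/s7.png',cv2.resize(env.read_camera('scene')[140:240,245:345,::-1],(500,500),interpolation=2))"
```

```text
t 10.45 p [0.5199 0.2942 0.2843] err [-0.1199 -0.1242 -0.0093] F [ 0.7  0.8 -2.8] gap 0.0227
[-1, -0.036, 0.0238, 0.0023, -0.02, -0.02, -0.03]
[-1, -0.036, 0.0238, 0.0023, -0.02, -0.02, -0.03]
[-1, -0.036, 0.0238, 0.0023, -0.02, -0.02, -0.03]
[-1, -0.036, 0.0238, 0.0023, -0.02, -0.02, -0.03]
```

View pics/s7.png

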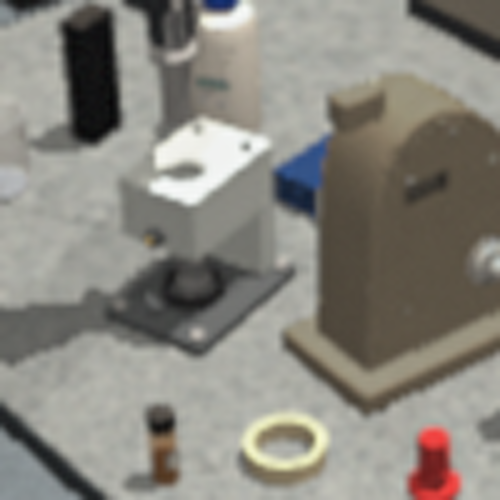

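The drift is out of the bore, and the dark cylinder is in the well at (195,275). I'll carry it back and stop just past the rack so the wrist camera sees the empty hole.

Request:
carry_out(
  moves=[-1, -0.036, 0.024, 0.002, 0, 0, 0, -1, -0.036, 0.024, 0.002, 0, 0, 0, -1, -0.036, 0.024, 0.002, 0, 0, 0, -1, -0.036, 0.024, 0.002, 0, 0, 0, -1, -0.0095, 0.04, 0, 0, 0, 0],
)

```text
clock: 11.12
tcp_pos: [0.39, 0.1247, 0.2642]
orientation: [0.001, 0.994, 0.111, -0.009]
wrist_force: [1.1, -0.3, -2.0]
finger_gap: 0.0224
```

Request:
carry_out(
  moves=[-1, -0.0095, 0.044, 0, 0, 0, 0, -1, -0.0095, 0.044, 0, 0, 0, 0, -1, -0.0095, 0.044, 0, 0, 0, 0, -1, -0.0095, 0.044, 0, 0, 0, 0, -1, -0.003, 0.044, 0, 0, 0, 0],
)

```text
clock: 11.75
tcp_pos: [0.3916, -0.1036, 0.2568]
orientation: [-0.002, 0.994, 0.113, -0.015]
wrist_force: [0.7, 0.3, -2.5]
finger_gap: 0.023
```

```bash
python3 -c "
from h import *
plan([.448,-.345,.27],12.6,7,-1)"
```

```text
t 11.75 p [ 0.3916 -0.1036  0.2568] err [ 0.0564 -0.2414  0.0132] F [ 0.7  0.3 -2.5] gap 0.023
[-1, 0.0001, 0.0354, -0.0021, -0.05, 0.24, 0.05]
[-1, 0.0001, 0.0354, -0.0021, -0.05, 0.24, 0.05]
[-1, 0.0002, 0.0354, -0.0021, -0.05, 0.24, 0.05]
[-1, 0.0002, 0.0354, -0.002, -0.05, 0.24, 0.05]
[-1, 0.0002, 0.0354, -0.002, -0.05, 0.24, 0.05]
[-1, 0.0003, 0.0354, -0.002, -0.05, 0.24, 0.05]
[-1, 0.0003, 0.0354, -0.0019, -0.05, 0.24, 0.05]
```

Request:
carry_out(
  moves=[-1, 0, 0.035, -0.004, 0, 0.3, 0, -1, 0, 0.035, -0.003, 0, 0.3, 0, -1, 0, 0.035, -0.002, 0, 0.3, 0, -1, 0, 0.035, -0.002, 0, 0.3, 0, -1, 0, 0.035, -0.002, 0, 0.3, 0],
)

```text
clock: 12.38
tcp_pos: [0.426, -0.2774, 0.2587]
orientation: [-0.009, 0.994, 0.111, -0.007]
wrist_force: [0.2, 1.1, -2.8]
finger_gap: 0.0223
```

Request:
carry_out(
  moves=[-1, 0, 0.035, -0.002, 0, 0.2, 0, -1, 0, 0.033, 0, 0, 0, 0, -1, 0, 0, 0, 0, 0, 0, -1, 0, 0, 0, 0, 0, 0, -1, 0, 0, 0, 0, 0, 0],
)

```text
clock: 13.0
tcp_pos: [0.4379, -0.3439, 0.2503]
orientation: [-0.016, 0.994, 0.11, -0.01]
wrist_force: [0.2, 0.1, -1.6]
finger_gap: 0.0227
```

```bash
python3 -c "
from h import *
plan([.465,-.274,.19],12.6,4,-1)
st=env.get_state();im=env.read_camera('wrist')[...,::-1].copy();cv2.imwrite('pics/w8.png',im)
print(proj(cam('wrist',st),(.465,-.274,.04)))"
```

```text
t 13.0 p [ 0.4379 -0.3439  0.2503] err [ 0.0271  0.0699 -0.0603] F [ 0.2  0.1 -1.6] gap 0.0227
[-1, 0.0107, -0.0151, 0.0154, -0.48, 0.24, 0.0]
[-1, 0.0106, -0.0152, 0.0153, -0.48, 0.24, 0.0]
[-1, 0.0106, -0.0153, 0.0152, -0.48, 0.24, 0.0]
[-1, 0.0105, -0.0154, 0.0152, -0.48, 0.24, 0.0]
[358.17716697 113.3419063 ]
```

View pics/w8.png

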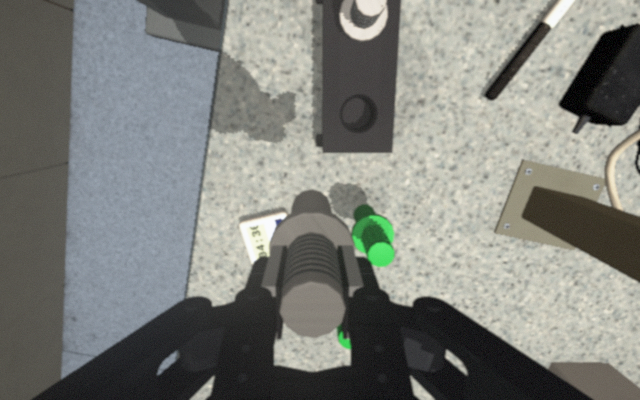

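The empty hole is centred at about (358,113), where I predicted (358.2,113.3), so the target (0.465,-0.274) stands. I'll level the tool and go over the hole.

Request:
carry_out(
  moves=[-1, 0.0107, -0.018, 0, -0.5, 0.25, 0, -1, 0.0107, -0.018, 0, -0.5, 0.25, 0, -1, 0.0105, -0.018, 0, -0.5, 0.25, 0, -1, 0.0105, -0.018, 0, -0.5, 0.25, 0, -1, 0, 0, 0, 0, 0, 0],
)

```text
clock: 13.68
tcp_pos: [0.4649, -0.2547, 0.253]
orientation: [0.002, 0.994, 0.112, 0.002]
wrist_force: [0.4, -0.7, -2.0]
finger_gap: 0.0229
```

```bash
python3 -c "
from h import *
plan([.4645,-.274,.15],12.6,4,-1)"
```

```text
t 13.675 p [ 0.4649 -0.2547  0.253 ] err [-0.0004 -0.0193 -0.103 ] F [ 0.4 -0.7 -2. ] gap 0.0229
[-1, -0.0013, 0.0046, 0.0258, 0.06, -0.06, 0.08]
[-1, -0.0012, 0.0046, 0.0258, 0.06, -0.06, 0.08]
[-1, -0.0012, 0.0046, 0.0258, 0.06, -0.06, 0.08]
[-1, -0.0012, 0.0047, 0.0258, 0.06, -0.06, 0.08]
```

Request:
carry_out(
  moves=[-1, -0.0025, 0.009, 0.005, 0.1, -0.1, 0.1, -1, -0.002, 0.009, 0.01, 0.1, -0.1, 0.1, -1, 0, 0, 0.025, 0, 0, 0, -1, 0, 0, 0.025, 0, 0, 0, -1, 0, 0, 0, 0, 0, 0],
)

```text
clock: 14.3
tcp_pos: [0.4642, -0.2775, 0.1844]
orientation: [0.001, 0.994, 0.109, -0.0]
wrist_force: [0.6, 0.1, -2.9]
finger_gap: 0.0228
```

```bash
python3 -c "
from h import *
plan([.4645,-.274,.14],12.6,4,-1)"
```

```text
t 14.3 p [ 0.4642 -0.2775  0.1844] err [ 0.0003  0.0035 -0.0444] F [ 0.6  0.1 -2.9] gap 0.0228
[-1, 0.0003, -0.0009, 0.0111, 0.02, 0.0, -0.02]
[-1, 0.0003, -0.0009, 0.0111, 0.02, 0.0, -0.02]
[-1, 0.0003, -0.0009, 0.0111, 0.02, 0.0, -0.02]
[-1, 0.0003, -0.0008, 0.0111, 0.02, 0.0, -0.02]
```

Request:
carry_out(
  moves=[-1, 0.0005, -0.003, 0.015, 0, 0, 0, -1, 0.0005, -0.0005, 0.015, 0, 0, 0, -1, 0, 0, 0.014, 0, 0, 0, -1, 0, 0, 0, 0, 0, 0, -1, 0, 0, 0, 0, 0, 0],
)

```text
clock: 14.92
tcp_pos: [0.465, -0.2755, 0.1384]
orientation: [0.001, 0.994, 0.108, 0.001]
wrist_force: [-0.8, -0.2, -2.6]
finger_gap: 0.0229
```

```bash
python3 -c "
from h import *
plan([.4645,-.274,.1],12.6,4,-1)"
```

```text
t 14.925 p [ 0.465  -0.2755  0.1384] err [-0.0005  0.0015 -0.0384] F [-0.8 -0.2 -2.6] gap 0.0229
[-1, -0.0, -0.0004, 0.0096, 0.04, -0.01, -0.04]
[-1, -0.0, -0.0004, 0.0096, 0.04, -0.01, -0.04]
[-1, -0.0, -0.0004, 0.0096, 0.04, -0.01, -0.04]
[-1, -0.0, -0.0004, 0.0096, 0.04, -0.01, -0.04]
```

Request:
carry_out(
  moves=[-1, 0, -0.0012, 0.005, 0, 0, 0, -1, 0, 0, 0.006, 0, 0, 0, -1, 0, 0, 0.006, 0, 0, 0, -1, 0, 0, 0.006, 0, 0, 0, -1, 0, 0, 0, 0, 0, 0],
)

```text
clock: 15.55
tcp_pos: [0.4654, -0.2746, 0.1149]
orientation: [0.002, 0.994, 0.109, 0.001]
wrist_force: [-0.1, -0.1, -2.2]
finger_gap: 0.0224
```

```bash
python3 -c "
from h import *
plan([.4645,-.274,.1],12.6,4,-1)"
```

```text
t 15.55 p [ 0.4654 -0.2746  0.1149] err [-0.0009  0.0006 -0.0149] F [-0.1 -0.1 -2.2] gap 0.0224
[-1, -0.0002, -0.0002, 0.0037, 0.07, -0.03, -0.03]
[-1, -0.0002, -0.0002, 0.0037, 0.07, -0.03, -0.03]
[-1, -0.0002, -0.0002, 0.0037, 0.07, -0.03, -0.03]
[-1, -0.0002, -0.0002, 0.0037, 0.07, -0.03, -0.03]
```

Tip is at about 28 mm, inside the hole (rim at 40 mm) with no contact. I'll lower the last stretch.

Request:
carry_out(
  moves=[-1, -0.0005, 0, 0.005, 0, 0, 0, -1, 0, 0, 0.005, 0, 0, 0, -1, 0, 0, 0.003, 0, 0, 0, -1, 0, 0, 0.0015, 0, 0, 0, -1, 0, 0, 0.001, 0, 0, 0],
)

```text
clock: 16.18
tcp_pos: [0.4651, -0.2751, 0.0989]
orientation: [0.003, 0.994, 0.109, 0.001]
wrist_force: [-2.3, 0.8, 7.1]
finger_gap: 0.0228
```

```bash
python3 -c "
from h import *
plan([.4645,-.274,.099],12.6,4,-1)"
```

```text
t 16.175 p [ 0.4651 -0.2751  0.0989] err [-0.0006  0.0011  0.0001] F [-2.3  0.8  7.1] gap 0.0228
[-1, -0.0001, -0.0003, -0.0, 0.08, -0.03, -0.03]
[-1, -0.0001, -0.0003, -0.0, 0.08, -0.03, -0.03]
[-1, -0.0001, -0.0003, -0.0, 0.08, -0.03, -0.03]
[-1, -0.0001, -0.0003, -0.0, 0.08, -0.03, -0.03]
```

It is seated on the floor: 7 N up, and TCP at 0.099 as when grasped. I'll open and retreat.

Request:
carry_out(
  moves=[-0.3, 0, 0, -0.0005, 0, 0, 0, 0, 0, 0, 0, 0, 0, 0, 0.6, 0, 0, 0, 0, 0, 0, 1, 0, 0, 0, 0, 0, 0, 1, 0, 0, 0, 0, 0, 0],
)

```text
clock: 16.8
tcp_pos: [0.4662, -0.2759, 0.1008]
orientation: [0.004, 0.994, 0.109, 0.003]
wrist_force: [-0.2, -0.3, -0.2]
finger_gap: 0.0857
```

Request:
carry_out(
  moves=[1, 0, 0, -0.02, 0, 0, 0, 1, 0, 0, -0.035, 0, 0, 0, 1, 0, 0, -0.045, 0, 0, 0, 1, 0, 0, -0.045, 0, 0, 0, 1, 0, 0, 0, 0, 0, 0],
)

```text
clock: 17.42
tcp_pos: [0.4647, -0.2745, 0.249]
orientation: [0.003, 0.994, 0.109, 0.002]
wrist_force: [0.5, -1.0, -0.2]
finger_gap: 0.0856
```

```bash
python3 -c "
from h import *
plan([.30,-.48,.25],-57,7,1)
st=env.get_state();im=env.read_camera('wrist')[...,::-1].copy();C=cam('wrist',st)
for P in [(.465,-.274,.127),(.465,-.274,.082),(.446,-.192,.101)]:print(proj(C,P).round(1))
t=env.read_camera('top')[...,::-1];t=cv2.resize(t[150:240,150:300],(640,384),interpolation=2)
cv2.imwrite('pics/w9.png',np.vstack([im[:300],t])[:, :][:690]);cv2.imwrite('pics/w9.png',np.vstack([im[:290],t[:300]]))"
```

```text
t 17.425 p [ 0.4647 -0.2745  0.249 ] err [-0.1647 -0.2055  0.001 ] F [ 0.5 -1.  -0.2] gap 0.0856
[1, -0.0293, 0.0236, -0.0001, 0.03, -0.05, 9.92]
[1, -0.0248, 0.0283, -0.0001, 0.03, -0.05, 9.92]
[1, -0.0196, 0.0321, -0.0001, 0.03, -0.05, 9.92]
[1, -0.0137, 0.035, -0.0001, 0.03, -0.05, 9.92]
[1, -0.0075, 0.0369, -0.0001, 0.03, -0.05, 9.92]
[1, -0.001, 0.0376, -0.0001, 0.03, -0.05, 9.92]
[1, 0.0055, 0.0372, -0.0001, 0.03, -0.05, 9.92]
[311.7 192.4]
[311.6 178.1]
[310.5  77.7]
```

View pics/w9.png

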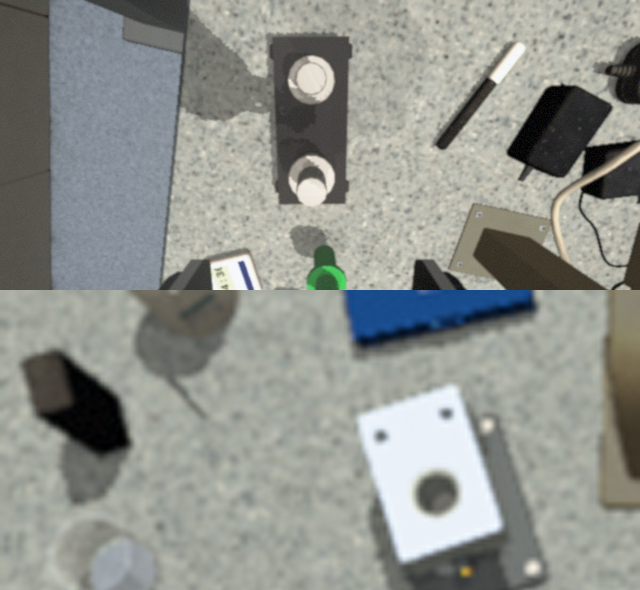

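The top of the returned drift is at (312,191), where a fully seated drift should be (311.7,192.4). The short drift is in place, the bore now looks deep and open, and the arm is clear. Handing in.

```bash
python3 -c "
from workcell import env
print(env.hand_in())"
```

```text
the job is handed in; nothing more can be done
None
```

The job is done and handed in at about 17.5 s of the 62 s allowed. I used the long drift to push the cartridge past the ball, drew the drift out, and put it back in its own rack hole.

**Cartridge:** The force rose while pushing, then fell back to the drift's own weight, and the collar came down on the block's top (TCP 0.171 m). After that, the scene picture showed a dark cylinder in the well ring and the top picture showed an open bore. I did not measure how the cartridge stands in the well, because the block hides most of it.

**Drift:** It reached the hole floor with 7 N of contact at TCP height 0.099 m, the same as when I gripped it. After I let go, its top appeared at pixel (312,191), against (311.7,192.4) expected for a fully seated drift.

**Surroundings:** The short drift is still in its hole. I saw no bystander moved, but I didn't measure them or check every one. The gripper is open, about 0.11 m above the drift, and touching nothing.

**Disagreement:** The top and wrist cameras differed by about 2 to 3 mm on the drift and the bore. The wrist reading agreed with the empty hole to within a pixel, and I used it for the grasp and the return.

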